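Latch the bench centrifuge and hold its quick-spin dial

ROBOT

A 6-joint arm with a two-finger parallel gripper is mounted at the origin on the work surface. World frame = base frame: x ahead of the robot, y to its left, z up, the work surface at z = 0. Lengths are in m, angles in degrees, forces in N, time in s.
With the tool pointing down it reaches from about 0.3 to 0.75 m from the base axis. Payload 8.5 kg.
Tool frame: the origin (TCP) lies at the very end of the fingers, on their centre line; the grasp point (between the pads) lies 19 mm behind it (env.pinch_z is the distance from the TCP to the grasp point, in m); z points along the fingers, y is the line along which they close (so a half turn about z gives the same grasp; the last joint's range is limited). The gripper opens to 85 mm and grips with 20 to 120 N. Pads are 22 mm wide; open, the fingers measure 114 mm over their backs; the gripper's body (76 mm by 85 mm) begins 54 mm behind the grasp point. The pads swing forward as they close: fully open they stand 13 mm farther back than shut.
Start: joints at [64.498, 21.807, 74.336, -0, 83.858, -12.336], TCP at [0.125, 0.536, 0.231] pointing down, gripper open.
Joint ranges: [-178.18, 178.18], [-50.72, 133.34], [12.68, 142.11], [-81.47, 261.47], [9.98, 163.14], [-165.26, 165.26]. Speed limits (degrees/s): [136.94, 136.94, 180, 180, 180, 180].

INTERFACE

Orientations are given as a 3x3 rotation matrix whose columns are the frame's x, y, z axes.
In Python, from rig import env, viewer gives the robot as it stands.
- The arm moves only by the tool drive_tool, never from a script. Its argument "series" is a list of rows, each a list of 3 entries, a list of its own where there are three numbers: the shift along the tool's x, y, z in m, then the turn about the tool's z in degrees, then the finger opening in m, from 0 to 0.0854. A call has 1 to 20 rows; each row is the pose to reach, as a shift and turn from the pose commanded when the call began, along the tool's axes at that moment; what a row does not reach only later rows make up. A row lasts 1/10 s, in which the tool goes at most 50 mm and 8.59 degrees, less where a joint would pass 70% of its speed; a pose out of reach is approached as far as the arm can. A call with a gripper value outside its range is refused whole. The fingers move at their own pace and stop on an object; "newtons" is the grip in N (left out, the last holds). Time passes only in rows, so rows that repeat a pose let the fingers close. It gives the time, the measured TCP pose, the force, the opening and the grip force at its end, in the units of the state.
- env.observe(): the state, without advancing time (a new reading comes with each control period).
- viewer.get_image(name): name is "side" or "top"; returns a dict with "img" (480x640x3 uint8, red, green, blue), "depth" (480x640 float32, m along the optical axis (not along the pixel's ray), 0 where there is no reading), "camera_matrix" (3x3 intrinsics, pixels), "rvec" (rotation vector, rad) and "tvec" (3), from world to camera coordinates, as OpenCV has them. Camera axes: x right, y down, z forward; pixel columns grow to the right and rows downward; lengths in m; the calibration is good to about 2 mm. A picture is of the moment at which its call begins.
- env.close_job(): hands the job in; it is judged then, once.
The state is a dict: "time_s": time; "q": joint angles; "qvel": joint speeds; "joint_efforts": joint torques, N m; "position": TCP position; "tool_rot": TCP orientation; "ft_force": force on the tool from outside, world axes, zero at the start; "wrist_torque": the same for the moment, N m; "grip_width": finger opening in m; "gripper_force": force on a finger pad.
Only numpy, scipy, OpenCV 4.12 (cv2) and the standard library are available. Lean on these libraries where they do the work, as an engineer would, in place of code of your own. Each camera call takes 0.05 s, during which the arm holds its last target. There are 200 camera calls.

TASK

The tubes in the bench centrifuge need a quick spin. First swing the lid's hook latch across by its ball knob until its notch sits fully home around the stud on the lid; only then turn the winged spring-return dial clockwise, past its first two clicks, to the third and largest mark and keep holding it there: it springs back if let go, so finish with the gripper still holding the dial at the third mark. Leave the round knob as it is set, the lid shut, and do not disturb the things standing around.

Things in the scene. Friction and masses are not known exactly. Their poses are not given: they have to be found in the camera images.
- centrifuge: White bench centrifuge, fixed, level, 340 deep (x), 280 wide (y). Origin under its centre on the table; x points to its back, y to its left, z up. The front 80 mm of its top is a panel sloping 20 degrees down to the front (-x); behind it a deck strip 38 deep, 150 mm above the table, then the lid, a white slab with a round clear window, top at 166 mm.
- latch_pivot (a point): Centre of the latch's steel pivot bolt (17 mm wide, top 8 mm above this point) on the left of the deck strip; fixed to the centrifuge. The latch, a flat steel arm 20 wide and 5 thick, turns here about the vertical.
- lid_stud (a point): Top of the headed steel stud (head 17 mm wide) on the front tab of the lid (hinged at its back, shut, resting by its weight), 174.5 mm above the table while the lid is shut, 78 mm from the pivot in the centrifuge's -y direction. The arm's notch closes around its neck.
- latch_ball (a point): Centre of the latch's black ball knob, 24 mm across, on a 10 mm post at the arm's free end, 105 mm from the pivot; 42.5 mm above latch_pivot, 208 mm above the table, 40 mm above the arm. With the latch closed it lies straight along the centrifuge's -y from the pivot, 27 mm past the stud.
- latch (a joint): Angle of the latch (rad): 0 closed, arm along the centrifuge's -y, notch home against the stud (hard stop); grows as the arm swings open over the front (-x): at 1.57 it points to the front; 2.1 at most. A spring washer makes it stay where it is left (friction 0.2 N m, about 2 N at the ball).
- dial (a joint): Angle of the winged dial (rad): 0 at rest; grows clockwise seen looking down on the panel. Clicks at 0.42, 0.84 and 1.26 (the third); hard stop at 1.36. A spring of 0.06 N m at rest rising to 0.14 N m at the third click, 0.03 N m more or less between clicks, always drives it back to 0.
- dial_base (a point): The dial's black grip: a wing 56 long (its x), 13 thick (its y), 30 tall, on a round skirt 60 across and 6 thick, right on the panel. Origin on the panel's face on the dial's axis; z out of the panel along that axis, x along the wing to the end with the white pointer, at rest up the slope to the back. Four white dots mark rest and the three clicks, the third largest.
- dial_grip (a point): Point on the dial's axis, 28 mm out from the panel's face, 22 mm above the skirt and 8 mm below the top of the wing, axes as dial_base: the place to grip the wing across its thickness.
- speed_mark (a point): Tip of the white pointer on top of the low round knob, 42 mm across and 16 mm tall, at the left of the panel; 16 mm off the knob's axis. The knob turns freely with light friction; it is to be left as set.
- rack_c (a point): Middle of the white tube rack, 200 x 62, tubes to 98 mm tall; stands beside the centrifuge's right side. Loose bystander.
- tub_c (a point): Middle of the wipes tub, 92 mm across, 150 tall; stands beside the centrifuge's left side. Loose bystander.
- pen_c (a point): Middle of a blue pen, 135 long, 10 thick, lying in front of the centrifuge. Loose bystander.
- tape_c (a point): Middle of a roll of tape lying flat, 62 mm across, 20 tall, in front of the centrifuge. Loose bystander.
- bowl_c (a point): Middle of a steel bowl, 130 mm across, 45 tall, at the right of the table. Loose bystander.
- gel_c (a point): Middle of a clear bottle, 56 mm across, 150 tall, at the left of the table. Loose bystander.

How it is judged (in metres and radians):
On the way, in this order (a step that is already met when the one before it is completed fails the run):
1. the latch is swung home around the lid's stud (value of joint latch below 0.06 rad), for 0.2 s.
2. with the latch home, the dial is turned to the third click (value of joint dial above 1.13 rad and value of joint latch below 0.06 rad), for 0.3 s.
At the end, for the whole second after the job is handed in: The fingers still hold the winged dial (contact of more than 1.5 N) steady at its third click (joint above 1.13 rad; the click is at 1.26, the stop at 1.36), with the latch home (within 0.06 rad of its stop) and the lid shut (its stud raised less than 6 mm) (all of step 2 and contact force between the fingers and dial above 1.5 N and height (world z) of lid_stud below 0.181 m and velocity of joint dial between -0.3 and 0.3 rad/s); the arm keeps its last pose, push and grip.
It fails at once if the dial is turned (past 0.25 rad) while the latch is not home (over 0.1 rad) (value of joint dial above 0.25 rad and value of joint latch above 0.1 rad).
It fails at once if the round knob is turned from its setting (its pointer tip moves more than 5 mm) (distance of speed_mark from where it was at the start of the episode above 0.005 m).
It fails at once if the lid is opened (its stud raised by over 20 mm) (height (world z) of lid_stud above 0.195 m).
It fails at once if a thing standing around is moved by more than 30 mm (distance of any of rack_c, tub_c, pen_c, tape_c, bowl_c, gel_c from where it was at the start of the episode above 0.03 m).
It also fails if it takes over 58 s, if anything falls off the work surface, if the arm or the gripper's body presses on something with over 40 N, if the wrist force passes 120 N, or if a joint passes its speed limit or range.

## Working session

There is one attempt and no reset: what is moved stays moved. The work goes in short steps, Python scripts to look and compute and a tool call to move; the robot and the scene stay as the last step left them, time stands still between calls to the robot, and variables do not carry over. Pictures are saved under pics/ and viewed, at most 10 in all, crops included, and the job is handed in when it is done.

Besides the shell and the picture viewer there is one more tool, called after "Call:" as name([rows], argument=value, ...), one row to a line, values as JSON. drive_tool: Moves the arm, as the interface text tells. Its arguments: {"type":"object","properties":{"series":{"type":"array"},"newtons":{"type":"number"}},"required":["series"]}

```bash
ls; mkdir -p pics; cat > h.py <<'E'
import numpy as np, cv2
from rig import env, viewer
def cap(n):
    d=viewer.get_image(n); R=cv2.Rodrigues(np.array(d["rvec"],float))[0]; t=np.array(d["tvec"],float).ravel()
    d["R"],d["t"],d["C"]=R,t,-R.T@t; return d
def xyz(d):
    v,u=np.mgrid[:480,:640]; K=d["camera_matrix"]; z=d["depth"]
    P=np.stack([(u-K[0,2])/K[0,0]*z,(v-K[1,2])/K[1,1]*z,z],-1)
    return (P-d["t"])@d["R"]
def ray(d,u,v,h):
    r=d["R"].T@np.linalg.inv(d["camera_matrix"])@[u,v,1.]
    return d["C"]+r*(h-d["C"][2])/r[2]
def proj(d,p):
    return cv2.projectPoints(np.array(p,float).reshape(-1,3),np.array(d["rvec"],float),d["t"],d["camera_matrix"],None)[0].reshape(-1,2)
def save(d,n): cv2.imwrite("pics/"+n,cv2.cvtColor(d["img"],cv2.COLOR_RGB2BGR))
E
python3 - <<'E'
from h import *
for n in("top","side"):
    d=cap(n); save(d,n+"0.png"); print(n,d["C"],d["camera_matrix"][0,0])
E
```

```text
pics
top [0.44340564 0.02629488 1.35332176] 454.6857056196494
side [ 0.46734901 -1.17810052  1.14450253] 564.9549825744342
```

```bash
python3 -c "
from h import *
s=env.observe();print(s['time_s'],s['position'],s['tool_rot'],s['grip_width'],env.pinch_z)"
```

```text
0.1 [0.12517659 0.53530759 0.23077744] [[-9.73713023e-01  2.27777715e-01 -5.12150209e-04]
 [ 2.27778175e-01  9.73712334e-01 -1.18024806e-03]
 [ 2.29852770e-04 -1.26587954e-03 -9.99999172e-01]] 0.0855160113225008 0.0187
```

View pics/top0.png

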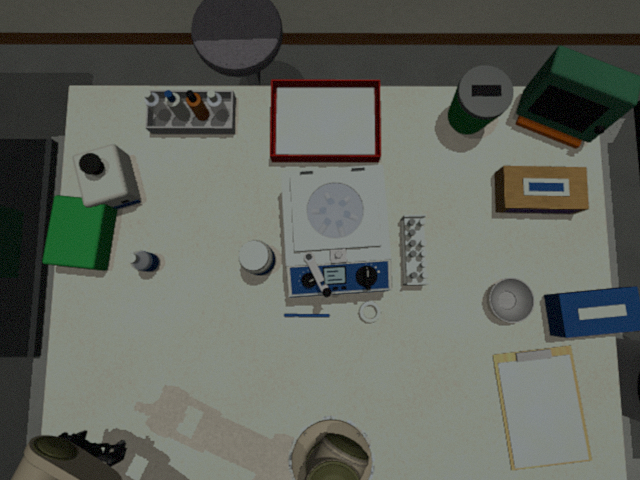

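View pics/side0.png

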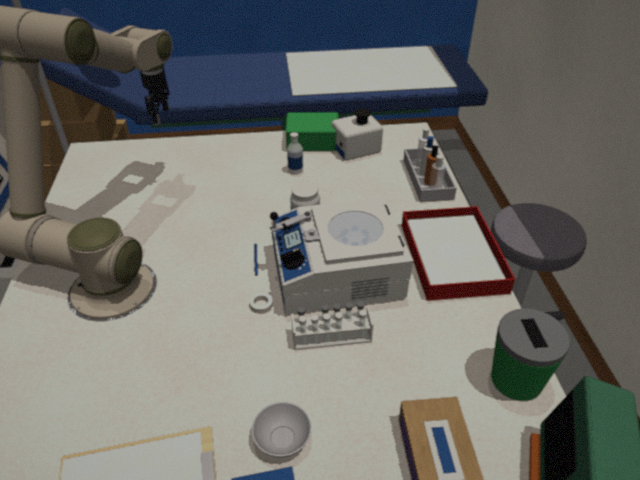

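The top view shows the centrifuge near (337,235) with the latch open: pivot (309,257), ball (327,292). The dial is at (367,275) and the round knob at (309,280). The side view agrees, with the ball at (273,215). Next I'll zoom in.

```bash
python3 - <<'E'
from h import *
a=cv2.imread("pics/top0.png")[235:305,280:400]; b=cv2.imread("pics/side0.png")[200:280,250:350]
a=cv2.resize(a,(800,467),interpolation=2)[:,:]; b=cv2.resize(b,(800,640),interpolation=2)
cv2.imwrite("pics/a.png",cv2.convertScaleAbs(a,alpha=1.6)); cv2.imwrite("pics/b.png",cv2.convertScaleAbs(b[:600],alpha=1.6))
d=cap("top"); P=xyz(d)
# lid / body edges: lid top pts
m=(abs(P[...,2]-.166)<.006)&(abs(P[...,0]-.55)<.25)&(abs(P[...,1]-.03)<.2)
c=cv2.findContours(m.astype(np.uint8),0,2)[0]; c=max(c,key=cv2.contourArea)
r=cv2.minAreaRect(c);print("lid",r)
for q in cv2.boxPoints(r): print(q,ray(d,*q,.166))
E
```

```text
lid ((335.6034240722656, 210.25863647460938), (81.62361145019531, 87.26092529296875), 86.633544921875)
[289.6517  172.07932] [0.7911531  0.11538085 0.166     ]
[376.76205 166.9552 ] [ 0.80594142 -0.11903645  0.166     ]
[381.55515 248.43796] [ 0.58505302 -0.12880096  0.166     ]
[294.4448  253.56207] [0.57082031 0.10005173 0.166     ]
```

View pics/a.png

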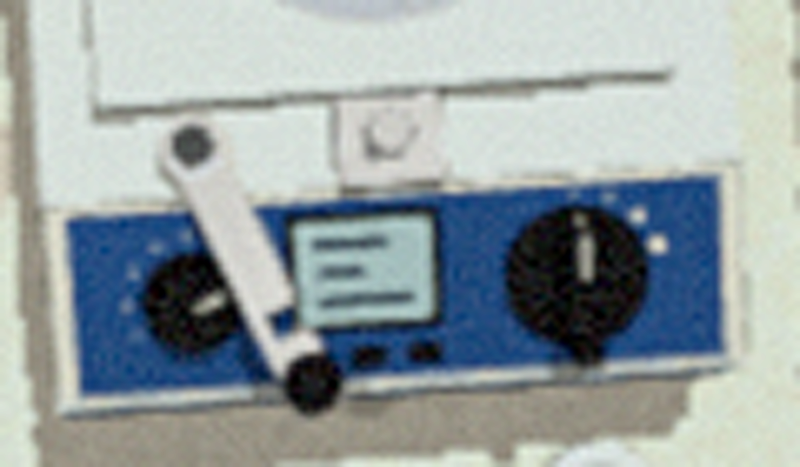

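View pics/b.png

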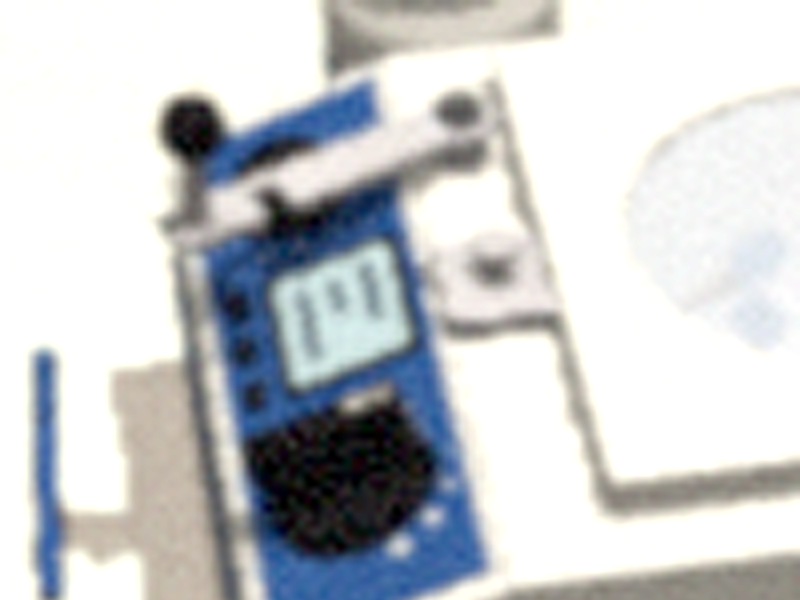

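The crops give these full-image pixels. Top: pivot (308.8,256.8), ball (327,292.3), stud (338.2,255.3), dial about (367,276). Side: ball (273.9,215.6), pivot (307.5,213.5), stud (311.5,233.5).

```bash
python3 - <<'E'
from h import *
t=cap("top");s=cap("side")
def P_(d): return d["camera_matrix"]@np.c_[d["R"],d["t"]]
def tri(a,b):
    X=cv2.triangulatePoints(P_(t),P_(s),np.array(a,float).reshape(2,1),np.array(b,float).reshape(2,1)).ravel();return X[:3]/X[3]
np.set_printoptions(precision=4,suppress=True)
for n,a,b,h in(("piv",(308.8,256.8),(307.5,213.5),.1735),("ball",(327,292.3),(273.9,215.6),.208),("stud",(338.2,255.3),(311.5,233.5),.1745)):
    print(n,"tri",tri(a,b),"top",ray(t,*a,h),"side",ray(s,*b,h))
for d in(t,s):
    P=xyz(d); I=d["img"].astype(int); box=(abs(P[...,0]-.52)<.07)&(abs(P[...,1])<.16)&(P[...,2]>.09)&(P[...,2]<.2)
    m=box&(I[...,2]>I[...,0]+35)
    Q=P[m]; 
    for _ in range(4):
        c=Q.mean(0);n=np.linalg.svd(Q-c,full_matrices=False)[2][2];n*=np.sign(n[2]);Q=Q[abs((Q-c)@n)<.004]
    print("plane",c,n,len(Q),"tilt",np.degrees(np.arccos(n[2])),"yaw",np.degrees(np.arctan2(-n[1],-n[0])))
    k=(box&(I.max(2)<60)&(P[...,1]<-.02)).astype(np.uint8)
    cs=cv2.findContours(k,0,2)[0]; g=max(cs,key=cv2.contourArea);print("dial px",cv2.boundingRect(g),cv2.minEnclosingCircle(g))
    mm=np.zeros((480,640),np.uint8);cv2.drawContours(mm,[g],-1,1,-1);D=P[mm>0];h=(D-c)@n
    print("h",np.percentile(h,[5,25,50,75,95])); w=D[(h>.02)&(h<.034)];print("wing",len(w),w.mean(0),w.min(0),w.max(0))
    w2=D[:,:2][(h>.02)&(h<.034)];e=np.linalg.svd(w2-w2.mean(0),full_matrices=False)[2][0];print("dir",np.degrees(np.arctan2(e[1],e[0])))
E
```

```text
piv tri [0.5635 0.0622 0.1699] top [0.5616 0.0621 0.1735] side [0.5642 0.0578 0.1735]
ball tri [0.47   0.0148 0.208 ] top [0.469  0.0148 0.208 ] side [0.4706 0.0148 0.208 ]
stud tri [ 0.5677 -0.015   0.1612] top [ 0.5657 -0.0145  0.1745] side [ 0.5668 -0.0307  0.1745]
plane [ 0.5096 -0.0202  0.1358] [-0.3461 -0.0238  0.9379] 1131 tilt 20.298446514108093 yaw 3.9407919284354462
dial px (356, 265, 22, 25) ((366.0, 277.1666564941406), 12.207802772521973)
h [0.0005 0.0043 0.0067 0.0302 0.0369]
wing 49 [ 0.5094 -0.0899  0.1658] [ 0.4791 -0.0978  0.1522] [ 0.5336 -0.0839  0.1748]
dir -177.5434482222147
plane [ 0.5122 -0.0495  0.1353] [-0.3409 -0.0209  0.9399] 541 tilt 19.969386075678393 yaw 3.5048173166231074
dial px (281, 250, 24, 20) ((292.2710876464844, 258.6325378417969), 11.842082977294922)
h [0.0015 0.0052 0.0133 0.0282 0.0358]
wing 95 [ 0.5043 -0.097   0.1606] [ 0.4807 -0.1055  0.1458] [ 0.5307 -0.0864  0.1755]
dir -178.56717305801877
```

```bash
cat >> h.py <<'E'
np.set_printoptions(precision=4,suppress=True)
def rel(x,y,z,yaw=None):
    "shift and turn (tool z down; yaw = heading of tool y) from the present pose"
    s=env.observe(); R=np.array(s["tool_rot"]); d=R.T@(np.array([x,y,z])-s["position"])
    y0=np.degrees(np.arctan2(R[1,1],R[0,1])); return d.round(4), 0 if yaw is None else round(y0-yaw,1)
PIV=np.array([.5625,.061]); a=np.radians(3.6); BX=np.array([np.cos(a),np.sin(a)]); BY=np.array([-np.sin(a),np.cos(a)])
def ball(f): return PIV-.105*(np.cos(f)*BY+np.sin(f)*BX)
E
python3 -c "
from h import *
print(ball(1.17),ball(0)); print(rel(.47,.0148,.25,45),rel(.47,.0148,.189,45))"
```

```text
[0.4686 0.014 ] [ 0.5691 -0.0438]
(array([-0.4543, -0.4284, -0.0187]), np.float64(31.8)) (array([-0.4543, -0.4284,  0.0423]), np.float64(31.8))
```

Call:
drive_tool([
  [[-0.01, -0.01, -0.019], 2, 0.085],
  [[-0.03, -0.028, -0.019], 4, 0.085],
  [[-0.06, -0.056, -0.019], 6, 0.085],
  [[-0.09, -0.084, -0.019], 8, 0.085],
  [[-0.12, -0.112, -0.019], 10, 0.085],
  [[-0.15, -0.14, -0.019], 12, 0.085],
  [[-0.18, -0.168, -0.019], 14, 0.085],
  [[-0.21, -0.196, -0.019], 16, 0.085],
  [[-0.24, -0.224, -0.019], 18, 0.085],
  [[-0.27, -0.252, -0.019], 20, 0.085],
  [[-0.3, -0.28, -0.019], 22, 0.085],
  [[-0.33, -0.308, -0.019], 24, 0.085],
  [[-0.36, -0.336, -0.019], 26, 0.085],
  [[-0.39, -0.364, -0.019], 28, 0.085],
  [[-0.42, -0.396, -0.019], 30, 0.085],
  [[-0.44, -0.415, -0.019], 32, 0.085],
  [[-0.45, -0.424, -0.019], 32, 0.085],
  [[-0.454, -0.428, -0.019], 32, 0.085],
  [[-0.454, -0.428, -0.019], 32, 0.085],
  [[-0.454, -0.428, -0.019], 32, 0.085],
])

```text
time_s: 2.25
position: [0.4693, 0.0164, 0.2504]
tool_rot: [[-0.706, 0.708, -0.0], [0.708, 0.706, 0.0], [0.0, 0.0, -1.0]]
ft_force: [0.3, -0.1, 0.1]
grip_width: 0.0852
gripper_force: 0.0
```

```bash
python3 -c "
from h import *
print(env.observe()['q'],rel(.47,.0148,.189,45))"
```

```text
[-12.4934  12.8449  84.3009   0.0136  82.8662 -57.4216] (array([-0.0017, -0.0006,  0.0614]), np.float64(-0.1))
```

Call:
drive_tool([
  [[-0.002, -0.001, 0.01], 0, 0.085],
  [[-0.002, -0.001, 0.025], 0, 0.085],
  [[-0.002, -0.001, 0.04], 0, 0.085],
  [[-0.002, -0.001, 0.052], 0, 0.085],
  [[-0.002, -0.001, 0.06], 0, 0.085],
  [[-0.002, -0.001, 0.061], 0, 0.06],
  [[-0.002, -0.001, 0.061], 0, 0.04],
  [[-0.002, -0.001, 0.061], 0, 0.02],
  [[-0.002, -0.001, 0.061], 0, 0.015],
  [[-0.002, -0.001, 0.061], 0, 0.015],
  [[-0.002, -0.001, 0.061], 0, 0.015],
  [[-0.002, -0.001, 0.061], 0, 0.015],
], newtons=25)

```text
time_s: 3.45
position: [0.4709, 0.0133, 0.1898]
tool_rot: [[-0.705, 0.709, 0.001], [0.709, 0.705, 0.0], [-0.001, 0.001, -1.0]]
ft_force: [1.1, 2.0, 4.6]
grip_width: 0.0222
gripper_force: 24.5
```

```bash
python3 - <<'E'
from h import *
s=env.observe()
p=np.array(s["position"][:2]);print(np.linalg.norm(p-PIV), np.arctan2(-(p-PIV)@BX,-(p-PIV)@BY))
for f in np.linspace(1.17,-.06,17)[1:]: print(round(f,3),rel(*ball(f),.189)[0])
E
```

```text
0.10323367933774805 1.1537525683785659
1.093 [-0.0056 -0.0034  0.0008]
1.016 [-0.0135 -0.005   0.0008]
0.939 [-0.0215 -0.0061  0.0008]
0.862 [-0.0296 -0.0065  0.0008]
0.786 [-0.0376 -0.0062  0.0008]
0.709 [-0.0457 -0.0054  0.0008]
0.632 [-0.0536 -0.0039  0.0009]
0.555 [-0.0614 -0.0019  0.0009]
0.478 [-0.069   0.0008  0.0009]
0.401 [-0.0764  0.004   0.0009]
0.324 [-0.0836  0.0078  0.0009]
0.247 [-0.0904  0.0121  0.0009]
0.171 [-0.0968  0.0169  0.0009]
0.094 [-0.1029  0.0222  0.0009]
0.017 [-0.1085  0.028   0.0009]
-0.06 [-0.1137  0.0342  0.001 ]
```

Call:
drive_tool([
  [[0, 0, 0.003], 0, 0.015],
  [[-0.005, -0.002, 0.003], 0, 0.015],
  [[-0.0135, -0.004, 0.003], 0, 0.015],
  [[-0.0215, -0.005, 0.003], 0, 0.015],
  [[-0.0296, -0.0055, 0.003], 0, 0.015],
  [[-0.0376, -0.0055, 0.003], 0, 0.015],
  [[-0.0457, -0.005, 0.003], 0, 0.015],
  [[-0.0536, -0.0039, 0.003], 0, 0.015],
  [[-0.0614, -0.0019, 0.003], 0, 0.015],
  [[-0.069, 0.001, 0.003], 0, 0.015],
  [[-0.0764, 0.004, 0.003], 0, 0.015],
  [[-0.0836, 0.008, 0.003], 0, 0.015],
  [[-0.0904, 0.012, 0.003], 0, 0.015],
  [[-0.0968, 0.017, 0.003], 0, 0.015],
  [[-0.1029, 0.022, 0.003], 0, 0.015],
  [[-0.106, 0.025, 0.003], 0, 0.015],
])

```text
time_s: 5.05
position: [0.5632, -0.0497, 0.1875]
tool_rot: [[-0.704, 0.71, 0.0], [0.71, 0.704, -0.011], [-0.008, -0.008, -1.0]]
ft_force: [-5.1, -26.9, 9.0]
grip_width: 0.0212
gripper_force: 24.8
```

```bash
python3 - <<'E'
from h import *
s=env.observe();p=np.array(s["position"][:2]);print(s["ft_force"],np.linalg.norm(p-PIV), np.arctan2(-(p-PIV)@BX,-(p-PIV)@BY))
for f in (0,-.03,-.06,-.09):print(f,rel(*ball(f),.187)[0])
E
```

```text
[ -5.0835 -26.8979   8.9914] 0.11069514286652912 0.05638993016399478
0 [0.0001 0.0083 0.0004]
-0.03 [-0.002   0.0107  0.0004]
-0.06 [-0.0039  0.0132  0.0004]
-0.09 [-0.0058  0.0157  0.0004]
```

```bash
python3 - <<'E'
from h import *
t=cap("top");s=cap("side")
A=cv2.resize(cv2.cvtColor(t["img"],4)[225:305,280:400],(800,533),interpolation=2)[:300]
B=cv2.resize(cv2.cvtColor(s["img"],4)[180:260,260:360],(800,640),interpolation=2)[:]
A=cv2.resize(A,(400,150)) if 0 else A
C=np.zeros((600,800,3),np.uint8);C[:,:]=cv2.convertScaleAbs(B[:600],alpha=1.6)
cv2.imwrite("pics/c.png",C)
print(proj(s,[[.569,-.0438,.208],[.5666,-.0169,.1745],[.5632,-.0497,.1875]]),proj(t,[.569,-.0438,.208]))
E
```

```text
[[312.6734 226.8354]
 [310.9356 230.2119]
 [310.7804 234.4451]] [[350.2097 252.6745]]
```

View pics/c.png

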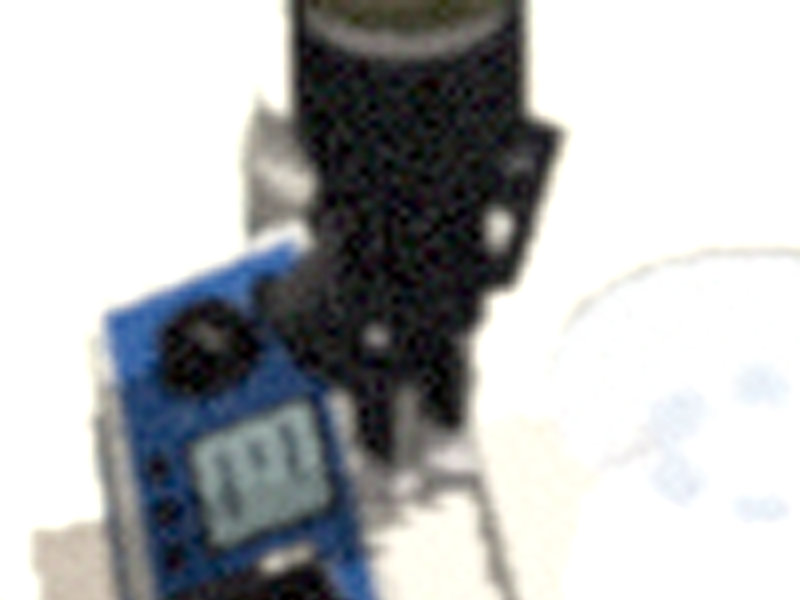

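The fingers still hold the ball on its post (crop (405,420)), but there is a side load. I'll release, turn so the pads face the closing direction, and look at where the ball is.

Call:
drive_tool([
  [[-0.106, 0.025, 0.003], 0, 0.05],
  [[0, 0, 0], 0, 0.055],
  [[0, 0, 0], 0, 0.055],
  [[0, 0, 0], 8, 0.055],
  [[0, 0, 0], 16, 0.055],
  [[0, 0, 0], 24, 0.055],
  [[0, 0, 0], 32, 0.055],
  [[0, 0, 0], 40, 0.055],
  [[0, 0, 0], 41, 0.055],
  [[0, 0, 0], 41, 0.055],
])

```text
time_s: 6.15
position: [0.5628, -0.0443, 0.1863]
tool_rot: [[-0.07, 0.998, -0.0], [0.998, 0.07, -0.0], [-0.0, -0.0, -1.0]]
ft_force: [0.1, 0.2, -0.4]
grip_width: 0.0551
gripper_force: 0.0
```

My first row there was a slip: a stale shift, so there was a brief tug on the ball. I'll lift clear and check the scene.

Call:
drive_tool([
  [[0, 0, -0.01], 0, 0.085],
  [[0, 0, -0.03], 0, 0.085],
  [[0, 0, -0.06], 0, 0.085],
  [[-0.04, -0.04, -0.1], 0, 0.085],
  [[-0.08, -0.08, -0.12], 0, 0.085],
  [[-0.1, -0.12, -0.12], 0, 0.085],
  [[-0.1, -0.17, -0.12], 0, 0.085],
  [[-0.1, -0.21, -0.12], 0, 0.085],
  [[-0.1, -0.21, -0.12], 0, 0.085],
])

```text
time_s: 7.05
position: [0.3568, -0.158, 0.3075]
tool_rot: [[-0.066, 0.998, 0.0], [0.998, 0.066, -0.001], [-0.001, 0.0, -1.0]]
ft_force: [-0.0, 1.0, -0.2]
grip_width: 0.0851
gripper_force: 0.0
```

```bash
python3 - <<'E'
from h import *
t=cap("top");s=cap("side")
A=cv2.resize(cv2.cvtColor(t["img"],4)[225:305,280:400],(640,427),interpolation=2)
B=cv2.resize(cv2.cvtColor(s["img"],4)[200:280,260:360],(800,640),interpolation=2)
C=np.zeros((600,800,3),np.uint8);C[:300,:450]=cv2.resize(A,(450,300));C[300:,:450]=0
C[:300,450:]=0
C[300:600,:375]=cv2.resize(B,(375,300))
cv2.imwrite("pics/d.png",cv2.convertScaleAbs(C,alpha=1.6))
E
```

```text
(no output)
```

View pics/d.png

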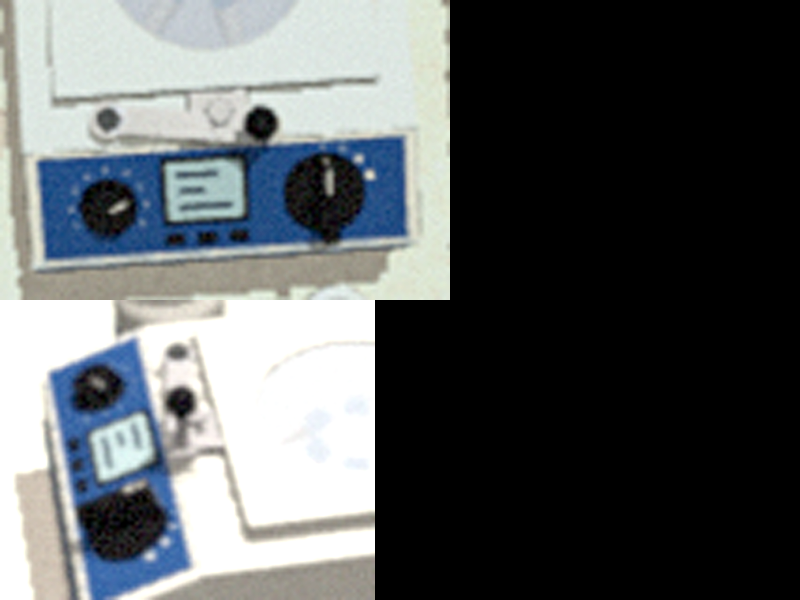

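The picture shows the latch nearly closed: ball at top-view px (349.9,257.5), against (350.2,252.7) expected when home, so about 0.12 rad remains. Lid and knob look undisturbed.

```bash
python3 - <<'E'
from h import *
t=cap("top")
p=ray(t,349.9,257.5,.208)[:2];q=p-PIV;print(p,np.linalg.norm(q),np.arctan2(-q@BX,-q@BY))
print(rel(.533,-.044,.25,3.6),rel(.533,-.044,.193,3.6))
E
```

```text
[ 0.5567 -0.043 ] 0.10411444854663308 0.11835046159081558
(array([0.1026, 0.1797, 0.0573]), np.float64(0.2)) (array([0.1026, 0.1796, 0.1143]), np.float64(0.2))
```

Call:
drive_tool([
  [[0.02, 0.03, 0.01], 0, 0.085],
  [[0.04, 0.07, 0.03], 0, 0.085],
  [[0.06, 0.11, 0.045], 0, 0.085],
  [[0.08, 0.15, 0.057], 0, 0.085],
  [[0.1, 0.19, 0.057], 0, 0.085],
  [[0.102, 0.203, 0.057], 0, 0.085],
  [[0.102, 0.203, 0.057], 0, 0.085],
  [[0.102, 0.203, 0.075], 0, 0.085],
  [[0.102, 0.203, 0.095], 0, 0.085],
  [[0.102, 0.203, 0.11], 0, 0.085],
  [[0.102, 0.203, 0.119], 0, 0.06],
  [[0.102, 0.203, 0.119], 0, 0.04],
  [[0.102, 0.203, 0.119], 0, 0.015],
  [[0.102, 0.203, 0.119], 0, 0.015],
  [[0.102, 0.203, 0.119], 0, 0.015],
  [[0.102, 0.203, 0.119], 0, 0.015],
], newtons=25)

```text
time_s: 8.8
position: [0.5562, -0.0429, 0.1882]
tool_rot: [[-0.067, 0.998, 0.002], [0.998, 0.067, -0.001], [-0.001, 0.002, -1.0]]
ft_force: [-1.1, 0.1, 5.4]
grip_width: 0.0224
gripper_force: 24.4
```

Call:
drive_tool([
  [[0, 0.002, 0], 0, 0.015],
  [[0, 0.004, 0], 0, 0.015],
  [[0, 0.006, 0], 0, 0.015],
  [[0, 0.008, 0], 0, 0.015],
  [[0, 0.01, 0], 0, 0.015],
  [[0, 0.012, 0], 0, 0.015],
  [[0, 0.012, 0], 0, 0.015],
])

```text
time_s: 9.5
position: [0.5679, -0.0427, 0.1881]
tool_rot: [[-0.067, 0.998, 0.0], [0.998, 0.067, -0.002], [-0.002, 0.0, -1.0]]
ft_force: [-3.2, -3.4, 5.4]
grip_width: 0.0222
gripper_force: 24.6
```

Call:
drive_tool([
  [[0, 0.001, 0], 0, 0.015],
  [[0, 0.002, 0], 0, 0.015],
  [[0, 0.003, 0], 0, 0.015],
  [[0, 0.004, 0], 0, 0.015],
  [[0, 0.005, 0], 0, 0.015],
  [[0, 0.005, 0], 0, 0.015],
])

```text
time_s: 10.1
position: [0.5698, -0.0429, 0.1879]
tool_rot: [[-0.066, 0.998, -0.008], [0.998, 0.066, -0.003], [-0.002, -0.008, -1.0]]
ft_force: [-20.0, -7.7, 12.1]
grip_width: 0.0221
gripper_force: 25.7
```

Call:
drive_tool([
  [[0, -0.002, 0], 0, 0.015],
  [[0, -0.003, 0], 0, 0.03],
  [[0, -0.003, 0], 0, 0.06],
  [[0, -0.003, 0], 0, 0.085],
  [[0, -0.003, 0], 0, 0.085],
  [[0, -0.003, -0.02], 0, 0.085],
  [[0, -0.003, -0.06], 0, 0.085],
  [[0, -0.02, -0.08], -8, 0.085],
  [[-0.01, -0.04, -0.08], -16, 0.085],
  [[-0.02, -0.06, -0.08], -24, 0.085],
  [[-0.035, -0.07, -0.08], -32, 0.085],
  [[-0.045, -0.1, -0.08], -40, 0.085],
  [[-0.06, -0.13, -0.08], -48, 0.085],
  [[-0.08, -0.16, -0.08], -56, 0.085],
  [[-0.09, -0.19, -0.08], -64, 0.085],
  [[-0.09, -0.21, -0.08], -72, 0.085],
  [[-0.09, -0.21, -0.08], -80, 0.085],
  [[-0.09, -0.21, -0.08], -88, 0.085],
  [[-0.09, -0.21, -0.08], -90, 0.085],
  [[-0.09, -0.21, -0.08], -90, 0.085],
])

```text
time_s: 12.1
position: [0.3694, -0.1455, 0.2674]
tool_rot: [[-0.998, -0.067, 0.0], [-0.067, 0.998, -0.0], [-0.0, -0.0, -1.0]]
ft_force: [-1.2, -0.2, -0.9]
grip_width: 0.0854
gripper_force: 0.0
```

```bash
python3 - <<'E'
from h import *
t=cap("top"); s=env.observe();print(s["position"],s["q"])
P=xyz(t);I=t["img"]
c0=np.array([.5096,-.0202,.1358]);n=np.array([-.3435,-.022,.939]);n/=np.linalg.norm(n)
k=(I.max(2)<60).astype(np.uint8)
# ball
kb=k.copy();kb[:, :340]=0;kb[:,360:]=0;kb[:245]=0;kb[265:]=0
m=cv2.moments(kb,True);b=(m["m10"]/m["m00"],m["m01"]/m["m00"]);q=ray(t,*b,.208)[:2]-PIV
print("ball",b,np.arctan2(-q@BX,-q@BY),np.linalg.norm(q))
h=(P-c0)@n; w=(abs(P[...,0]-.51)<.045)&(abs(P[...,1]+.09)<.03)&(h>.025)&(h<.045)
D=P[w];print("wing top",len(D),D.mean(0),h[w].mean(),"grip",D.mean(0)-n*(h[w].mean()-.028),D.min(0),D.max(0))
for u,v,z in((368.5,287.7,.160),(367.2,266.3,.179)):print(ray(t,u,v,z))
C=cv2.resize(cv2.cvtColor(I,4)[225:305,280:400],(800,533),interpolation=2);cv2.imwrite("pics/e.png",cv2.convertScaleAbs(C,alpha=1.6))
E
```

```text
[ 0.3694 -0.1455  0.2674] [ -38.7088    4.4594   91.8144    0.0017   83.7192 -132.4865]
ball (348.9855072463768, 252.1159420289855) -0.014820734852568107 0.10201408468431333
wing top 114 [ 0.505  -0.0914  0.1692] 0.03450541687848118 grip [ 0.5072 -0.0913  0.1631] [ 0.4764 -0.098   0.1565] [ 0.5305 -0.0838  0.1819]
[ 0.4824 -0.094   0.16  ]
[ 0.5369 -0.0893  0.179 ]
```

View pics/e.png

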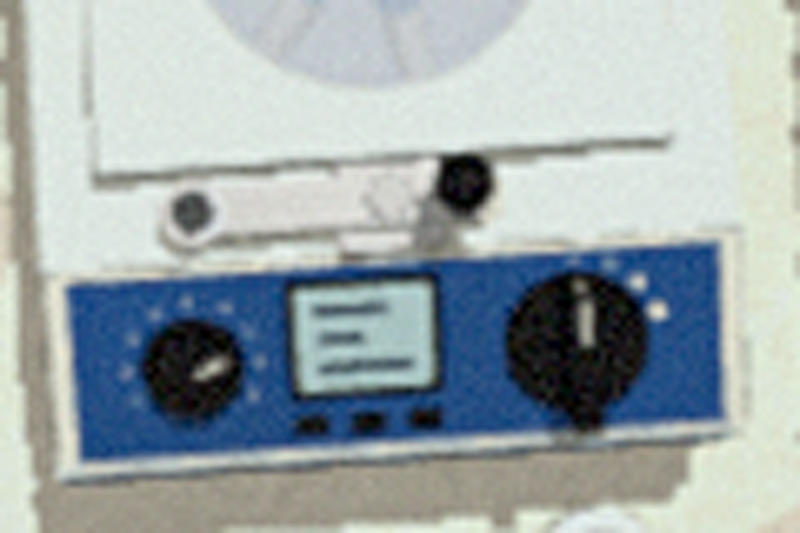

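The latch is home: the arm lies straight to the stud, and the ball is at crop (465,183). The knob pointer is unchanged. On to the dial.

Call:
drive_tool([
  [[-0.02, 0.006, 0], 0, 0.06],
  [[-0.05, 0.015, 0], 0, 0.05],
  [[-0.08, 0.025, 0], 0, 0.05],
  [[-0.11, 0.035, 0], 0, 0.05],
  [[-0.135, 0.043, 0], 0, 0.05],
  [[-0.142, 0.0445, 0], 0, 0.05],
  [[-0.142, 0.0445, 0.02], 0, 0.05],
  [[-0.142, 0.0445, 0.045], 0, 0.05],
  [[-0.142, 0.0445, 0.07], 0, 0.05],
  [[-0.142, 0.0445, 0.09], 0, 0.05],
  [[-0.142, 0.0445, 0.105], 0, 0.05],
  [[-0.142, 0.0445, 0.113], 0, 0.05],
  [[-0.142, 0.0445, 0.113], 0, 0.05],
])

```text
time_s: 13.45
position: [0.5075, -0.0917, 0.1537]
tool_rot: [[-0.998, -0.066, -0.002], [-0.066, 0.998, 0.001], [0.002, 0.001, -1.0]]
ft_force: [-0.4, 0.4, -0.3]
grip_width: 0.0499
gripper_force: 0.0
```

Call:
drive_tool([
  [[0, 0, 0], 0, 0.03],
  [[0, 0, 0], 0, 0.015],
  [[0, 0, 0], 0, 0.005],
  [[0, 0, 0], 0, 0.005],
  [[0, 0, 0], 0, 0.005],
], newtons=25)

```text
time_s: 13.95
position: [0.5083, -0.0908, 0.1553]
tool_rot: [[-0.998, -0.067, 0.001], [-0.067, 0.998, 0.001], [-0.002, 0.001, -1.0]]
ft_force: [-0.4, 5.3, 4.2]
grip_width: 0.0128
gripper_force: 28.0
```

Call:
drive_tool([
  [[0, 0.001, -0.003], 0, 0.005],
  [[0, 0.001, -0.004], 4, 0.005],
  [[0, 0.001, -0.004], 8, 0.005],
  [[0, 0.001, -0.004], 12, 0.005],
  [[0, 0.001, -0.004], 16, 0.005],
  [[0, 0.001, -0.004], 20, 0.005],
  [[0, 0.001, -0.004], 24, 0.005],
  [[0, 0.001, -0.004], 28, 0.005],
  [[0, 0.001, -0.004], 32, 0.005],
  [[0, 0.001, -0.004], 36, 0.005],
  [[0, 0.001, -0.004], 40, 0.005],
  [[0, 0.001, -0.004], 40, 0.005],
], newtons=30)

```text
time_s: 15.15
position: [0.507, -0.0921, 0.1567]
tool_rot: [[-0.806, 0.592, -0.004], [0.592, 0.806, -0.002], [0.002, -0.004, -1.0]]
ft_force: [-0.8, -11.2, -14.6]
grip_width: 0.0121
gripper_force: 73.2
```

Call:
drive_tool([
  [[-0.0006, -0.001, 0.001], 0, 0.005],
  [[-0.0006, -0.001, 0.001], 4, 0.005],
  [[-0.0006, -0.001, 0.001], 8, 0.005],
  [[-0.0006, -0.001, 0.001], 12, 0.005],
  [[-0.0006, -0.001, 0.001], 16, 0.005],
  [[-0.0006, -0.001, 0.001], 20, 0.005],
], newtons=25)

```text
time_s: 15.75
position: [0.5064, -0.093, 0.1567]
tool_rot: [[-0.555, 0.832, -0.004], [0.832, 0.555, -0.002], [0.001, -0.004, -1.0]]
ft_force: [-6.3, -10.1, -4.9]
grip_width: 0.012
gripper_force: 91.8
```

Call:
drive_tool([
  [[0, 0, 0], 4, 0.005],
  [[0, 0, 0], 8, 0.005],
  [[0, 0, 0], 12, 0.005],
  [[0, 0, 0], 14, 0.005],
  [[0, 0, 0], 14, 0.005],
  [[0, 0, 0], 14, 0.005],
], newtons=25)

```text
time_s: 16.35
position: [0.5058, -0.0934, 0.1573]
tool_rot: [[-0.339, 0.941, -0.005], [0.941, 0.339, -0.003], [-0.001, -0.006, -1.0]]
ft_force: [-12.9, -11.7, 1.3]
grip_width: 0.0119
gripper_force: 92.8
```

```bash
python3 - <<'E'
from h import *
s=env.observe();print(s["wrist_torque"],s["ft_force"],s["gripper_force"],s["q"])
d=cap("side");t=cap("top")
C=np.zeros((600,800,3),np.uint8)
C[:,:400]=cv2.resize(cv2.cvtColor(d["img"],4)[200:290,255:315],(400,600),interpolation=2)
C[:400,400:]=cv2.resize(cv2.cvtColor(t["img"],4)[230:310,300:380],(400,400),interpolation=2)
cv2.imwrite("pics/f.png",cv2.convertScaleAbs(C,alpha=1.8))
E
```

```text
[-0.9624  1.5178  0.589 ] [-12.9154 -11.7166   1.322 ] 92.81527955783531 [-23.5291  22.3428  86.7544  -0.2939  71.1145 -43.277 ]
```

View pics/f.png

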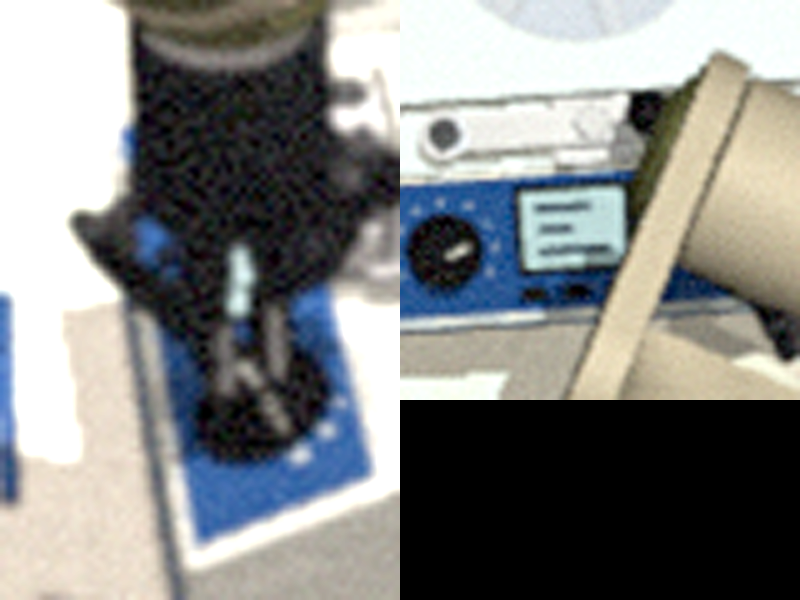

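The side crop shows the fingers on the wing, with the pointer line (245,365)→(285,430) aimed at the largest dot (300,455). The latch is still home and the knob is unchanged. I'll check the angle numerically.

```bash
python3 - <<'E'
from h import *
d=cap("side");n=np.array([-.3435,-.022,.939]);n/=np.linalg.norm(n);c0=np.array([.5096,-.0202,.1358])
u0=np.array([BX[0],BX[1],0]);u0-=n*(u0@n);u0/=np.linalg.norm(u0);r=np.cross(u0,n)
def on(px,h):
    v=d["R"].T@np.linalg.inv(d["camera_matrix"])@[px[0],px[1],1.];return d["C"]+v*(((c0+h*n-d["C"])@n)/(v@n))
f=lambda x,y:(255+x*60/400,200+y*90/600)
for h in(.036,.030):
    e=on(f(285,430),h)-on(f(245,365),h);print(h,np.arctan2(e@r,e@u0),np.linalg.norm(e))
O=np.array([.508,-.0915,.163])-.028*n
for p in((300,455),(328,430),(342,402)):
    e=on(f(*p),0)-O;print("dot",np.arctan2(e@r,e@u0),np.linalg.norm(e))
e=on(f(285,430),.036)-O;print("tip",np.arctan2(e@r,e@u0),e@r,e@u0)
E
```

```text
0.036 1.3343445324450656 0.04359198632368176
0.03 1.3343445324450673 0.04386699688416098
dot 1.3316013256293273 0.035322919152582816
dot 0.9023695387884014 0.034356384146451736
dot 0.4765373685009311 0.03279269028292561
tip 1.3457412658324797 0.05679444693457298 0.013002141079064881
```

Call:
drive_tool([
  [[0, 0, 0], 0, 0.005],
  [[0, 0, 0], 0, 0.005],
  [[0, 0, 0], 0, 0.005],
  [[0, 0, 0], 0, 0.005],
  [[0, 0, 0], 0, 0.005],
])

```text
time_s: 17.0
position: [0.5058, -0.0935, 0.1573]
tool_rot: [[-0.339, 0.941, -0.005], [0.941, 0.339, -0.003], [-0.001, -0.006, -1.0]]
ft_force: [-12.0, -12.2, 1.1]
grip_width: 0.0122
gripper_force: 92.8
```

```bash
python3 -c "
from rig import env
print(env.close_job())"
```

```text
the job is handed in; nothing more can be done
None
```

I handed the job in at 17 s with the latch home and the gripper holding the dial at about 1.26 rad (third click), both read from the camera; the lid and round knob looked undisturbed, one mistaken move row tugged the latch briefly on the way, and no verdict came back.

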